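# Lock the bayonet cap on the filter housing

### The arm

A 7-joint arm with a two-finger parallel gripper is mounted at the origin on the work surface; the furniture and walls round the work are solid. World frame = base frame: x ahead of the robot, y to its left, z up, the work surface at z = 0. Lengths are in m, angles in rad, forces in N, time in s.
With the tool pointing down it reaches from about 0.4 to 0.875 m from the base axis. Payload 6.5 kg.
Tool frame: the origin (TCP) lies on the centre line of the jaws, within the pads' length; the fingertips stand 19 mm ahead of it and the grasp point (between the pads) is the TCP; z points along the fingers, y is the direction in which the jaws open and shut (so a half turn about z gives the same grasp; the last joint's range is limited). The gripper opens to 88 mm and grips with 3 to 60 N. Pads are 18 mm wide; open, the fingers measure 123 mm over their backs; the gripper's body (75 mm by 187 mm) begins 45 mm behind the grasp point.
Start: joints at [1.181, 0.536, -0.004, 1.538, 0.003, 1.067, -0.071], TCP at [0.207, -0.616, 0.258] pointing down, gripper open.
Joint ranges: [-2.7, 2.7], [-0.37, 2.16], [-1.27, 1.26], [0.24, 2.4], [-1.31, 4.45], [0.19, 1.91], [-2.76, 2.76]. Speed limits (rad/s): [2.39, 2.39, 3.14, 3.14, 3.14, 3.14, 3.14].

### API

Orientations are given as [roll, pitch, yaw] about the fixed x, y, z axes, in that order (R = Rz(yaw) Ry(pitch) Rx(roll)).
In Python, from rig import * gives the robot as it stands.
- The arm moves only by the shell command python3 -m crank 'ROWS' [OPENING] [FORCE]. ROWS is JSON, a list that holds one entry, the list of rows, each a list of 6 numbers: the shift along the world's x, y, z each as a share of 0.1 m, from -1 to 1, then the turn, a rotation vector about the world's x, y, z each as a share of 60 degrees, from -1 to 1. A call has 1 to 8 rows; each row is the pose to reach, as a shift and turn from the pose commanded when the call began; what a row does not reach only later rows make up. A row lasts 1/8 s, in which the tool goes at most 62.5 mm and 10.7 degrees, less where a joint would pass 70% of its speed; a pose out of reach is approached as far as the arm can. A call with a number of a shift or a turn outside -1 to 1 is refused whole. A call with a gripper value outside its range is refused whole. OPENING is the opening, from 0 (shut) to 1 (fully open), set as the call begins (- or left out, the last holds). The fingers move at their own pace and stop on an object; FORCE is the grip in N (left out, the last holds). Time passes only in rows, so rows that repeat a pose let the fingers close. It gives the time, the measured TCP pose, the force and the opening at its end, in the units of the state.
- observe(): the state, without advancing time (a new reading comes with each control period).
- grab_frame(name): name is "scene" or "top" or "wrist"; returns a dict with "img" (384x512x3 uint8, red, green, blue), "mtx" (3x3 intrinsics, pixels), "R" (3x3) and "t" (3): a world point X has camera coordinates R X + t. Camera axes: x right, y down, z forward; pixel columns grow to the right and rows downward; lengths in m; the calibration is good to about 2 mm. A picture is of the moment at which its call begins. There is no depth.
- finish_job(): hands the job in, once; it reports no verdict.
Trained networks look in the newest picture that a camera, given by its name, has taken for a name from the list of things; names that differ only in an ending like _2 or _b are one class to them, and where a whole thing is asked for, a point or a joint stands for the part that bears it (a point fixed in the world has none). Each returns a list of dicts, best first, with "confidence" (0 to 1); they miss things now and then, are a little off and sometimes report something else, mostly with a low value. They report only what shows in the picture. A call takes as long as a camera call. They do not tell look-alikes from the thing itself.
- spot_in(camera, target): "location" ([x, y, z] in m, in the coordinates of the camera as it stood for that picture, good to about 4 mm: the middle of the surface that is visible of it).
- cut_out(camera, target): "pixels" (384x512 bool, what is visible of it).
- tip_of(camera, target): "location" ([x, y, z] in m, in the coordinates of the camera as it stood for that picture, good to about 4 mm: a listed point, or the origin of a listed thing).
The state is a dict: "clock": time; "joints": joint angles; "joint_velocities": joint speeds; "effort": joint torques, N m; "tool_pos": TCP position; "tool_rot": TCP orientation; "contact_force": force on the tool from outside, world axes, zero at the start; "moment": the same for the moment, N m; "width": finger opening in m.
Only numpy, scipy, OpenCV 4.12 (cv2) and the standard library are available. Lean on these libraries where they do the work, as an engineer would, in place of code of your own. Each camera call takes 0.05 s, during which the arm holds its last target. There are 200 camera calls.

### The job

Close the filter housing: stand the blue bayonet cap on its ring with the lugs in the two slots, push it down against the spring, turn it clockwise (seen from above) about a quarter turn to the stop, and let the spring lift it until it clicks home, bar in line with the two red dots. Leave the cap locked and let go, and do not disturb the padlock, nut, clamp and wood offcut lying around.

Things in the scene. Friction and masses are not known exactly. Their poses are not given: they have to be found in the camera images.
- housing: aluminium filter housing fixed upright on the bench: round foot 100 mm across, 8 mm thick; body 73 mm across, 80 mm tall; brass pipe unions stick out along +y and -y to 63 mm from its axis (34 mm up, 25 mm thick). Origin: centre of its underside, z up. Its x axis, marked by two red dots on the ring, is the direction of the cap's bar when locked. Turning the cap anticlockwise is blocked.
- ring_top (a point): centre of the top of the dark steel bayonet ring, 80 mm above the housing's underside; axes as the housing's. Round hole of radius 18 mm, with two opposite entry slots 17 mm wide that reach 27 mm from the axis. The slots lie 1.40 rad anticlockwise (seen from above) of the housing's x axis, at 1.40 rad and 1.40 - pi; the lugs lock 1.40 rad clockwise of them, against a fixed stop.
- slot (a point): mid-width of one entry slot, 22 mm from the axis, at the ring's top; the other slot is opposite. The cap can turn only while its underside is 57 to 60 mm above the housing's underside (at 57 its flange meets the ring); in the lock notches the spring lifts it to 64 mm. The notches leave about 0.1 rad of play either way.
- cap_centre (a point): loose cap's centre, on its axis, 31.5 mm above its underside; starts upright on the bench. z: axis, up; x: along bar and lugs. 63 mm tall: steel lugs 0 to 8 mm up (48 mm tip to tip, 12 wide), spigot 32 mm across up to 23 mm, blue flange 60 mm across at 23 to 29 mm, blue bar grip 56 mm long (x), 14 thick (y) at 29 to 63 mm. Same after a half turn. About 0.13 kg.
- spring_plate (a joint): brass spring plate in the ring's hole: how far it is pushed down, m. At 0 its top is 8 mm below the ring's top, and the cap rests on it with the lugs in the slots. It pushes up with 4.2 N at 0 plus 0.35 N per mm: 0.008 with the cap locked, 0.012 to 0.015 while the cap can turn, end at 0.018.
- padlock: brass padlock lying on the bench, 61x40x17 mm, bystander; origin at the centre of its underside
- nut: steel hex nut, 30x26x13 mm, bystander; origin at the centre of its underside
- clamp: green G-clamp lying flat, 135x95x19 mm, bystander; origin at the centre of its underside
- block: brown wood offcut, a bar 45x140x32 mm, bystander; origin at the centre of its underside
There are look-alikes about, which are no part of the job. What is shaped like the part that bears cap_centre but green is not meant.

How it is judged:
By the outcome, as a careful person would: the job done as asked, in the order asked, and still so for the second after the job is handed in, with the robot touching nothing.
It also fails if it takes over 45 s, if anything falls off the work surface, if the arm or the gripper's body presses on something with over 40 N, if the wrist force passes 120 N, or if a joint passes its speed limit or range.

## Working session

There is one attempt and no reset: what is moved stays moved. The work goes in short steps, Python scripts to look and compute and a shell command to move; the robot and the scene stay as the last step left them, time stands still between calls to the robot, and variables do not carry over. Pictures are saved under pics/ and viewed, about 8 in all and at most 12, crops included, and the job is handed in when it is done.

```bash
mkdir -p pics
cat > h.py <<'E'
from rig import *
import numpy as np, cv2
def w(f,p): return f["R"].T@(np.array(p)-f["t"])
def proj(f,X):
    c=f["R"]@np.array(X)+f["t"]; u=f["mtx"]@c; return (u[:2]/u[2]).round(0)
def ray(f,uv,z):
    d=f["R"].T@np.linalg.inv(f["mtx"])@np.array([uv[0],uv[1],1.]); o=-f["R"].T@f["t"]
    return o+d*(z-o[2])/d[2]
def save(f,n): cv2.imwrite("pics/"+n,f["img"][:,:,::-1])
E
python3 - <<'E'
from h import *
F={}
for c in("scene","top"):
    f=grab_frame(c);F[c]=f;save(f,c+"1.png")
    for t in("cap_centre","ring_top","slot","housing","padlock","nut","clamp","block"):
        for r in tip_of(c,t)[:3]: print(c,t,round(r["confidence"],2),w(f,r["location"]).round(3),proj(f,w(f,r["location"])))
cv2.imwrite("pics/both.png",np.vstack([F[c]["img"] for c in F])[:,:,::-1])
s=observe();print(s["clock"],s["tool_pos"],s["tool_rot"],s["width"])
E
```

```text
scene cap_centre 0.88 [ 0.494 -0.021  0.034] [231. 226.]
scene cap_centre 0.81 [ 0.506 -0.134  0.035] [252. 197.]
scene cap_centre 0.52 [ 0.461 -0.256  0.081] [289. 165.]
scene ring_top 0.98 [ 0.453 -0.276  0.082] [296. 161.]
scene slot 0.77 [ 0.459 -0.26   0.083] [291. 163.]
scene housing 0.72 [ 0.458 -0.278 -0.001] [293. 183.]
scene padlock 0.69 [ 0.641  0.18  -0.002] [133. 264.]
scene padlock 0.54 [ 0.647 -0.215 -0.002] [227. 174.]
scene nut 0.49 [ 0.366 -0.08   0.002] [287. 239.]
scene clamp 0.84 [ 0.398 -0.44  -0.001] [337. 160.]
scene block 0.67 [ 0.641  0.18  -0.003] [133. 264.]
top cap_centre 0.68 [ 0.502 -0.133  0.034] [261. 189.]
top cap_centre 0.62 [ 0.492 -0.021  0.031] [228. 192.]
top ring_top 0.8 [ 0.452 -0.283  0.081] [307. 200.]
top slot 0.94 [ 0.461 -0.264  0.081] [301. 198.]
top housing 0.86 [ 0.452 -0.286 -0.002] [305. 204.]
top padlock 0.69 [ 0.643 -0.211 -0.003] [282. 152.]
top nut 0.61 [ 0.362 -0.08  -0.006] [247. 231.]
top clamp 0.68 [ 0.393 -0.44  -0.005] [351. 221.]
top block 0.87 [ 0.641  0.179 -0.002] [173. 154.]
0.9 [ 0.20680652 -0.61621459  0.25771672] [-3.14159020e+00  2.19462145e-05  3.23842211e-01] 0.08828565539718068
```

View pics/both.png

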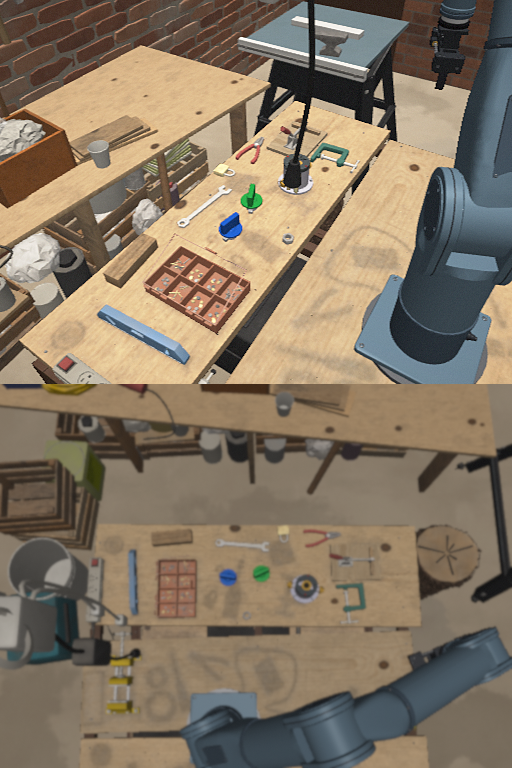

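The blue cap is at about (228,577) in the top half and (231,226) in the scene view. The green look-alike is to its right and the housing is near (305,585). A black hanging thing shows near the housing, so I'll check that first.

Run:
```python
from h import *
a=cv2.imread("pics/scene1.png")[90:260,190:390];b=cv2.imread("pics/top1.png")[140:260,210:380]
a=cv2.resize(a,(600,510)[:2]);b=cv2.resize(b,None,fx=3.5,fy=3.5)
cv2.imwrite("pics/a.png",cv2.resize(np.hstack([cv2.resize(a,(480,408)),cv2.resize(b,(578,408))]),(800,309)))
```

```text
(no output)
```

View pics/a.png

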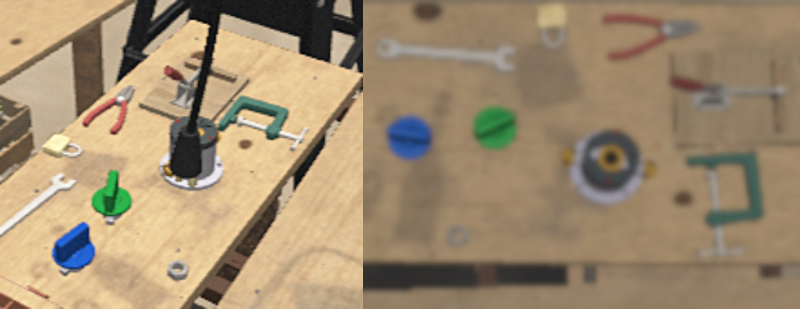

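Green cap and housing are clear. The black object covers the housing only in the scene view. I'll work out where it is by projecting its sight line into the top view.

Run:
```python
from h import *
f=grab_frame("scene");g=grab_frame("top")
print("cams",-f["R"].T@f["t"],-g["R"].T@g["t"])
for z in(.1,.2,.3,.4,.5,.6,.7): 
    X=ray(f,(293,175),z);print(X.round(2),proj(g,X))
```

```text
cams [0.01381728 0.58730593 0.83820098] [ 0.17630529 -0.12931135  1.61766077]
[ 0.42 -0.2   0.1 ] [283. 209.]
[ 0.37 -0.1   0.2 ] [249. 222.]
[0.31 0.01 0.3 ] [210. 238.]
[0.26 0.12 0.4 ] [164. 256.]
[0.2  0.23 0.5 ] [109. 278.]
[0.15 0.33 0.6 ] [ 41. 305.]
[0.09 0.44 0.7 ] [-43. 339.]
```

The black thing is a lamp near (0.2, 0.25, 0.5), away from the work. I'll head towards the housing and look with the wrist camera.

```bash
python3 -m crank '[[[0.3,0.5,0.2,0,0,0],[0.6,1,0.4,0,0,0]]]' 1 && python3 -m crank '[[[0.3,0.5,0,0,0,0.17],[0.6,1,0,0,0,0.3]]]' && python3 -m crank '[[[0.3,0.5,0,0,0,0.17],[0.6,1,0,0,0,0.3],[0.6,1,0,0,0,0.3]]]'
python3 - <<'E'
from h import *
f=grab_frame("wrist");save(f,"w1.png")
for t in("ring_top","slot","housing","cap_centre"):
    for r in tip_of("wrist",t)[:3]: print(t,round(r["confidence"],2),w(f,r["location"]).round(4),proj(f,w(f,r["location"])))
s=observe();print(s["clock"],s["tool_pos"],s["tool_rot"],s["joints"].round(2) if hasattr(s["joints"],'round') else s["joints"]);print(-f["R"].T@f["t"])
E
```

```text
clock: 1.25
tool_pos: [0.2672, -0.5151, 0.2979]
tool_rot: [-3.141, -0.0, 0.323]
contact_force: [1.1, 0.7, 0.5]
width: 0.0881
clock: 1.5
tool_pos: [0.3278, -0.4146, 0.2983]
tool_rot: [3.14, 0.0, 0.643]
contact_force: [1.2, -0.4, 0.2]
width: 0.0881
clock: 1.88
tool_pos: [0.3895, -0.312, 0.2981]
tool_rot: [3.141, -0.002, 0.961]
contact_force: [-0.8, -0.6, -0.5]
width: 0.0883
ring_top 0.79 [ 0.4484 -0.2789  0.0806] [281. 117.]
slot 0.83 [ 0.4596 -0.2585  0.081 ] [279.  94.]
housing 0.73 [ 0.4516 -0.2812  0.0031] [279. 116.]
2.125 [ 0.38585968 -0.31773238  0.29765155] [-3.14154959e+00  6.26995744e-04  9.48765613e-01] [ 0.82  0.25 -0.26  1.87  0.07  1.03 -0.09]
[ 0.42630266 -0.25589935  0.42463625]
```

View pics/w1.png

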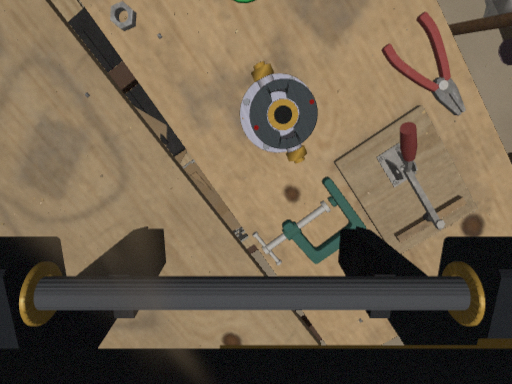

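The housing is at about (281,115), with red dots near (256,127) and (312,101) and slots near (278,96) and (288,135). I'll measure it by colour.

Run:
```python
from h import *
f=grab_frame("wrist");save(f,"w2.png")
im=f["img"].astype(int);c=proj(f,(0.450,-0.280,.08));print(c)
yy,xx=np.mgrid[:384,:512];near=(np.hypot(xx-c[0],yy-c[1])<45)
def blobs(m,z,k=5):
    n,l,s,cc=cv2.connectedComponentsWithStats((m&near).astype(np.uint8))
    for i in np.argsort(-s[1:,4])[:k]+1:
        if s[i,4]>3: print(s[i,4],cc[i].round(1),ray(f,cc[i],z)[:2].round(4))
r,g,b=im[...,0],im[...,1],im[...,2]
print("red");blobs((r>110)&(g<70)&(b<70),.08)
print("brass");blobs((r-b>70)&(g>80),.046)
print("dark hole");blobs((r+g+b<90),.05)
x0,y0=int(c[0]),int(c[1])
cv2.imwrite("pics/w2c.png",cv2.resize(f["img"][y0-45:y0+45,x0-45:x0+45,::-1],(540,540),interpolation=cv2.INTER_CUBIC));print(x0-45,y0-45)
```

```text
[282. 109.]
red
17 [310.6  93.1] [ 0.4835 -0.2839]
16 [255.1 120.3] [ 0.4202 -0.2727]
brass
458 [281.8 106.8] [ 0.454  -0.2794]
131 [297.  146.9] [ 0.4427 -0.3284]
dark hole
108 [282.3 106.1] [ 0.4546 -0.2789]
237 64
```

View pics/w2c.png

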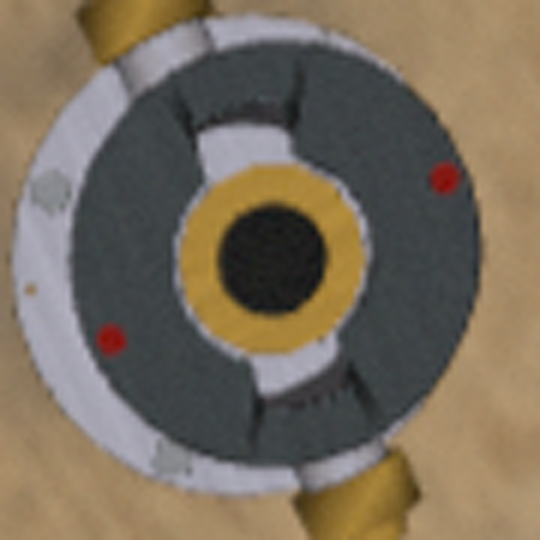

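Housing: centre (0.452, -0.278), yaw -0.175, so the slots are at 1.225 rad. The red dots are 64 mm apart and at the right height, and the slot detection agrees roughly. Next I'll go look at the cap.

```bash
python3 -m crank '[[[0.25,0.5,0,0,0,0.13],[0.5,1,0,0,0,0.26]]]' && python3 -m crank '[[[0.25,0.5,-0.3,0,0,0.13],[0.5,1,-0.5,0,0,0.26],[0.5,1,-0.5,0,0,0.26],[0.5,1,-0.5,0,0,0.26]]]'
cat >> h.py <<'E'
def capmeas(f,top,near=None):
    im=f["img"].astype(int);r,g,b=im[...,0],im[...,1],im[...,2]
    m=((b>80)&(b-r>50)&(b-g>30)).astype(np.uint8)
    n,l,s,cc=cv2.connectedComponentsWithStats(m);i=1+np.argmax(s[1:,4])
    return l==i,s[i],cc[i]
E
python3 - <<'E'
from h import *
f=grab_frame("wrist");save(f,"w3.png")
for r in tip_of("wrist","cap_centre")[:3]: print(round(r["confidence"],2),w(f,r["location"]).round(4),proj(f,w(f,r["location"])))
m,s,c=capmeas(f,.029);print(s,c)
x,y,ww,h=s[:4];p=15
cv2.imwrite("pics/w3c.png",cv2.resize(f["img"][max(y-p,0):y+h+p,x-p:x+ww+p,::-1],None,fx=6,fy=6,interpolation=cv2.INTER_CUBIC));print(x-p,max(y-p,0))
s=observe();print(s["clock"],s["tool_pos"],s["tool_rot"]);print(-f["R"].T@f["t"])
E
```

```text
clock: 2.42
tool_pos: [0.4369, -0.2165, 0.2978]
tool_rot: [3.141, 0.0, 1.224]
contact_force: [0.3, -0.2, 0.2]
width: 0.088
clock: 2.92
tool_pos: [0.4865, -0.1177, 0.2476]
tool_rot: [-3.141, 0.001, 1.494]
contact_force: [-0.5, -0.1, -0.2]
width: 0.0882
0.69 [ 0.4933 -0.0138  0.0292] [252.  74.]
0.59 [ 0.5035 -0.1294  0.0283] [269. 182.]
[ 223   40   57   65 2735] [251.07531993  73.86106033]
208 25
3.025 [ 0.48648747 -0.11837775  0.24802483] [3.14129338e+00 1.06644775e-03 1.49264103e+00]
[ 0.49094258 -0.0497079   0.37397522]
```

View pics/w3c.png

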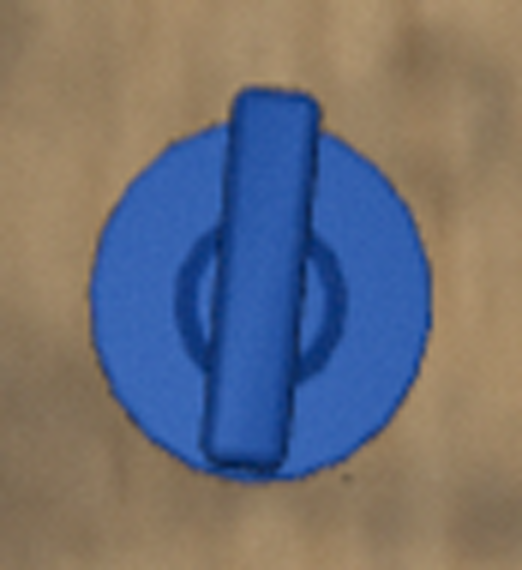

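The blue cap's bar runs from crop (277,95) to (245,450), and the flange circle is centred near (261,300).

Run:
```python
from h import *
f=grab_frame("wrist")
q=lambda u,v,z: ray(f,(208+u/6,25+v/6),z)[:2]
a,b=q(277,93,.063),q(245,448,.063);print(a,b,(a+b)/2,np.hypot(*(a-b)),np.arctan2(*(a-b)[::-1]))
e=[q(91,300,.029),q(432,300,.029)];print(e,(e[0]+e[1])/2,np.hypot(*(e[0]-e[1])))
print(q(261,122,.029),q(261,480,.029))
s=observe();print(s["clock"],s["tool_pos"],s["tool_rot"])
```

```text
[0.49779655 0.01033249] [ 0.48881113 -0.04071606] [ 0.49330384 -0.01519179] 0.051833306069775466 1.3965637981010492
[array([ 0.4640243 , -0.01316711]), array([ 0.5227631, -0.0177672])] [ 0.4933937  -0.01546716] 0.05891865192313307
[0.49551639 0.01270112] [ 0.49097018 -0.04529103]
3.075 [ 0.48649542 -0.1182549   0.24808317] [3.14117239e+00 9.90270252e-04 1.49281399e+00]
```

```bash
python3 -m crank '[[[0.03,0.5,-0.3,0,0,-0.05],[0.07,1,-0.6,0,0,-0.09],[0.07,1.0,-1,0,0,-0.09],[0.07,1.0,-1,0,0,-0.09]]]' 1 && python3 -m crank '[[[0,0.02,-0.5,0,0,0],[0,0.02,-0.9,0,0,0],[0,0.02,-0.96,0,0,0],[0,0.02,-0.96,0,0,0]]]' && python3 -m crank '[[[0,0,0,0,0,0],[0,0,0,0,0,0],[0,0,0,0,0,0],[0,0,0,0,0,0],[0,0,0,0,0,0],[0,0,0,0,0,0],[0,0,0,0,0,0],[0,0,0,0,0,0]]]' 0 50
```

```text
clock: 3.58
tool_pos: [0.4919, -0.0172, 0.1461]
tool_rot: [-3.137, 0.001, 1.401]
contact_force: [-0.3, 0.3, 0.7]
width: 0.0881
clock: 4.08
tool_pos: [0.495, -0.015, 0.0532]
tool_rot: [3.14, 0.0, 1.401]
contact_force: [-0.8, 0.2, -0.4]
width: 0.0884
clock: 5.08
tool_pos: [0.4938, -0.0142, 0.0517]
tool_rot: [-3.141, -0.0, 1.402]
contact_force: [0.8, -0.3, -0.6]
width: 0.0133
```

Gripped (13.3 mm). I'll lift and carry to above the ring, then check the cap in the hand.

```bash
python3 -m crank '[[[0,0,0.4,0,0,0],[0,0,0.9,0,0,0],[0,-0.3,1,0,0,0]]]' && python3 -m crank '[[[-0.1,-0.5,0.2,0,0,-0.05],[-0.2,-1,0.3,0,0,-0.1],[-0.2,-1,0.3,0,0,-0.1]]]' && python3 -m crank '[[[-0.1,-0.5,0,0,0,-0.05],[-0.22,-1,0,0,0,-0.07],[-0.22,-1,0,0,0,-0.07]]]' && python3 -m crank '[[[0,-0.34,0,0,0,0],[0,-0.34,0,0,0,0],[0,-0.34,0,0,0,0]]]'
python3 - <<'E'
from h import *
f=grab_frame("wrist");save(f,"w4.png");s=observe();print(s["clock"],s["tool_pos"],s["tool_rot"],s["contact_force"])
for t in("cap_centre","slot","ring_top"):
  for r in tip_of("wrist",t)[:3]: print(t,round(r["confidence"],2),w(f,r["location"]).round(4),proj(f,w(f,r["location"])))
E
```

```text
clock: 5.45
tool_pos: [0.4958, -0.0422, 0.1547]
tool_rot: [3.136, -0.002, 1.407]
contact_force: [0.5, -0.4, -1.6]
width: 0.0134
clock: 5.82
tool_pos: [0.4728, -0.1489, 0.1821]
tool_rot: [3.141, 0.002, 1.29]
contact_force: [0.5, 0.1, -1.5]
width: 0.0138
clock: 6.2
tool_pos: [0.4503, -0.2475, 0.1811]
tool_rot: [-3.141, 0.002, 1.219]
contact_force: [0.1, 0.1, -0.4]
width: 0.0134
clock: 6.58
tool_pos: [0.4522, -0.2761, 0.1814]
tool_rot: [-3.141, -0.001, 1.227]
contact_force: [1.0, -0.4, -0.6]
width: 0.0137
6.625 [ 0.45222038 -0.27609791  0.18146656] [-3.14085880e+00 -1.06950957e-03  1.22703051e+00] [-0.20632062  0.77731773 -1.29838373]
slot 0.87 [ 0.4593 -0.2599  0.0817] [255. 180.]
ring_top 0.6 [ 0.3584 -0.0764  0.0019] [75.  5.]
```

View pics/w4.png

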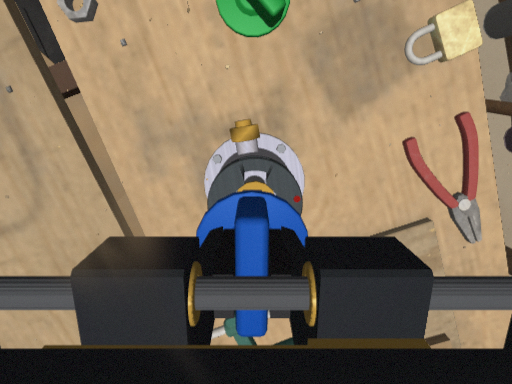

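The cap is held squarely above the ring, its bar from about (252,197) to (252,335), with the slot showing at (255,180). I'll work out where the cap axis sits relative to the TCP.

Run:
```python
from h import *
f=grab_frame("wrist");s=observe();p=np.array(s["tool_pos"]);ya=s["tool_rot"][2]
ax=np.array([np.cos(ya),np.sin(ya)]);ay=np.array([-ax[1],ax[0]])
def tl(uv,z): d=ray(f,uv,z)[:2]-p[:2]; return (d@ax*1000).round(1),(d@ay*1000).round(1)
zt=p[2]-.052
im=f["img"].astype(int);r,g,b=im[...,0],im[...,1],im[...,2]
m=(b>60)&(b-r>40)&(b-g>25)
ys,xs=np.nonzero(m);print(xs.min(),xs.max(),ys.min(),ys.max())
print("bar end far",tl((252,ys.max()+1),zt+.063))
fl=m[:235];ys2,xs2=np.nonzero(fl);
pts=np.array([tl((x+(.5),y),zt+.029) for y in range(196,232,3) for x in (np.nonzero(m[y])[0].min()-.5,np.nonzero(m[y])[0].max()+.5)])
A=np.c_[2*pts,np.ones(len(pts))];sol=np.linalg.lstsq(A,(pts**2).sum(1),rcond=None)[0];print("flange c",sol[:2],"R",np.sqrt(sol[2]+sol[0]**2+sol[1]**2))
print("flange front",tl((253,ys.min()),zt+.029))
row=m[300];print("bar at 300",np.nonzero(row)[0][[0,-1]]);
for v in (300,325):
  x=np.nonzero(m[v])[0];print(tl((x[0],v),zt+.063),tl((x[-1]+1,v),zt+.063))
for uv in((297,199),): print("red",ray(f,uv,.08))
```

```text
196 307 190 336
bar end far (np.float64(-27.2), np.float64(1.4))
flange c [1.21775162 1.33279885] R 28.779635192857707
flange front (np.float64(30.1), np.float64(0.9))Traceback (most recent call last):
  File "<stdin>", line 14, in <module>
IndexError: index 0 is out of bounds for axis 0 with size 0
```

Run:
```python
from h import *
f=grab_frame("wrist")
im=f["img"].astype(int);r,g,b=im[...,0],im[...,1],im[...,2]
m=((r>100)&(g<70)&(b<70)).astype(np.uint8);m[:,:270]=0;m[:,330:]=0;m[:170]=0;m[225:]=0
ys,xs=np.nonzero(m);c=(xs.mean(),ys.mean());print(c,len(xs));d=ray(f,c,.08);print(d,d[:2]-[.0316,-.0056])
print(observe()["tool_pos"])
```

```text
(np.float64(296.2439024390244), np.float64(197.0)) 41
[ 0.48376271 -0.28401502  0.08      ] [ 0.45216271 -0.27841502]
[ 0.45195686 -0.27750313  0.18173523]
```

```bash
python3 -m crank '[[[0.01,-0.015,-0.2,0,0,0],[0.01,-0.015,-0.4,0,0,0],[0.01,-0.015,-0.46,0,0,0],[0.01,-0.015,-0.46,0,0,0]]]' && python3 -m crank '[[[0,0,-0.05,0,0,0],[0,0,-0.1,0,0,0],[0,0,-0.13,0,0,0],[0,0,-0.13,0,0,0],[0,0,-0.13,0,0,0]]]'; python3 -c "
from rig import *
s=observe();print(s['tool_pos'],s['moment'])"
```

```text
clock: 7.38
tool_pos: [0.4528, -0.2795, 0.1358]
tool_rot: [-3.141, -0.0, 1.225]
contact_force: [0.3, 0.5, -1.1]
width: 0.0133
clock: 8.0
tool_pos: [0.4531, -0.2796, 0.123]
tool_rot: [3.141, -0.0, 1.225]
contact_force: [0.8, 0.4, 1.7]
width: 0.0138
[ 0.45314767 -0.27964189  0.12301536] [ 0.17519823 -0.1007195   0.01454004]
```

The lugs are in the slots: no jam at ring height and only the spring's force. Now I'll push down.

```bash
python3 -m crank '[[[0,0,-0.04,0,0,0],[0,0,-0.08,0,0,0],[0,0,-0.12,0,0,0],[0,0,-0.125,0,0,0],[0,0,-0.125,0,0,0],[0,0,-0.125,0,0,0]]]'; python3 -c "
from rig import *
s=observe();print(s['tool_pos'],s['moment'])"
```

```text
clock: 8.75
tool_pos: [0.4533, -0.2797, 0.1104]
tool_rot: [3.141, -0.0, 1.225]
contact_force: [-0.4, 1.1, 6.5]
width: 0.014
[ 0.45325898 -0.27971113  0.11042573] [ 0.33138059  0.00117323 -0.01138221]
```

```bash
python3 -m crank '[[[0,0,-0.006,0,0,-0.03],[0,0,-0.006,0,0,-0.12],[0,0,-0.006,0,0,-0.24],[0,0,-0.006,0,0,-0.35],[0,0,-0.006,0,0,-0.35]]]'; python3 -c "
from rig import *
s=observe();print(s['tool_pos'],s['contact_force'],s['moment'])"
```

```text
clock: 9.38
tool_pos: [0.454, -0.2802, 0.1103]
tool_rot: [3.139, -0.0, 0.857]
contact_force: [0.0, 0.4, 7.4]
width: 0.0137
[ 0.45401357 -0.2801893   0.11026453] [0.01523197 0.35561405 7.43714477] [ 0.16570688 -0.23206864 -0.04653391]
```

```bash
python3 -m crank '[[[-0.005,0.005,0,0,0,-0.15],[-0.005,0.005,0,0,0,-0.32],[-0.005,0.005,0,0,0,-0.49],[-0.005,0.005,0,0,0,-0.66],[-0.005,0.005,0,0,0,-0.83],[-0.005,0.005,0,0,0,-0.93],[-0.005,0.005,0,0,0,-0.93]]]'; python3 -c "
from rig import *
s=observe();print(s['tool_pos'],s['contact_force'],s['moment'],s['joints'])"
```

```text
clock: 10.25
tool_pos: [0.4542, -0.2808, 0.1107]
tool_rot: [3.139, -0.004, -0.117]
contact_force: [2.4, -1.2, 8.0]
width: 0.0134
[ 0.45415695 -0.28081451  0.11065362] [ 2.36561417 -1.17346564  8.02085544] [-0.30249726 -0.41127725 -0.0890387 ] [ 0.44888954  0.55234371  0.02553494  1.95195123 -0.02070302  0.63262388
 -1.20082688]
```

```bash
python3 -m crank '[[[0,0,0,0,0,-0.03],[0,0,0,0,0,-0.06],[0,0,0,0,0,-0.07],[0,0,0,0,0,-0.07]]]'; python3 -c "
from rig import *
s=observe();print(s['tool_pos'],s['contact_force'],s['moment'])"
```

```text
clock: 10.75
tool_pos: [0.4541, -0.281, 0.1106]
tool_rot: [3.139, -0.005, -0.19]
contact_force: [1.6, -1.6, 7.4]
width: 0.0138
[ 0.45409088 -0.28102569  0.11063476] [ 1.57511326 -1.63190362  7.38950899] [-0.39220882 -0.38801071  0.08024962]
```

```bash
python3 -m crank '[[[0,0,0,0,0,-0.02],[0,0,0,0,0,-0.04],[0,0,0,0,0,-0.04]]]'; python3 -c "
from rig import *
s=observe();print(s['tool_pos'],s['contact_force'],s['moment'],s['tool_rot'])"
```

```text
clock: 11.12
tool_pos: [0.4541, -0.2811, 0.1107]
tool_rot: [3.139, -0.005, -0.232]
contact_force: [2.0, -1.8, 7.9]
width: 0.0136
[ 0.4540591  -0.281131    0.11067414] [ 1.9799048  -1.75778393  7.8580875 ] [-0.43992959 -0.43927676  0.03388615] [ 3.13919322 -0.00468713 -0.23174193]
```

```bash
python3 -m crank '[[[0,0,0,0,0,-0.03],[0,0,0,0,0,-0.05],[0,0,0,0,0,-0.05]]]'; python3 -c "
from rig import *
s=observe();print(s['tool_pos'],s['contact_force'],s['moment'],s['tool_rot'])"
```

```text
clock: 11.5
tool_pos: [0.4542, -0.2808, 0.1106]
tool_rot: [3.14, -0.005, -0.283]
contact_force: [2.2, -0.2, 7.3]
width: 0.0135
[ 0.45416808 -0.28078187  0.11063817] [ 2.19293079 -0.18355712  7.31282403] [-0.24574629 -0.42871193  0.2593688 ] [ 3.13962995 -0.00466035 -0.28301212]
```

The stop is felt: 0.26 Nm at -0.28, which is the notch centre plus its 0.1 play. I'll back off slightly into the notch and let it rise.

```bash
python3 -m crank '[[[0,0,0,0,0,0.07],[0,0,0,0,0,0.07],[-0.005,0.01,0.02,0,0,0.07],[-0.005,0.01,0.04,0,0,0.07],[-0.005,0.01,0.055,0,0,0.07],[-0.005,0.01,0.06,0,0,0.07],[-0.005,0.01,0.06,0,0,0.07]]]'; python3 -c "
from rig import *
s=observe();print(s['tool_pos'],s['contact_force'],s['moment'],s['tool_rot'])"
```

```text
clock: 12.38
tool_pos: [0.454, -0.2802, 0.1156]
tool_rot: [3.139, -0.006, -0.21]
contact_force: [8.4, -4.7, -8.9]
width: 0.014
[ 0.45403279 -0.28021988  0.11562712] [ 8.35382634 -4.70981106 -8.85013651] [-1.17770897 -1.61326856  0.00335934] [ 3.13881099 -0.00569404 -0.21045299]
```

The upward pull is now resisted at the 64 mm seat height, so it is locked. I'll relax, release, rise and look.

```bash
python3 -m crank '[[[0,0,-0.007,0,0,0],[0,0,-0.007,0,0,0]]]' && python3 -m crank '[[[0,0,0,0,0,0],[0,0,0,0,0,0],[0,0,0,0,0,0],[0,0,0,0,0,0],[0,0,0,0,0,0]]]' 0.6 && python3 -m crank '[[[0,0,0.3,0,0,0],[-0.3,0,0.7,0,0,0],[-0.6,0.1,1,0,0,0],[-0.8,0.15,1,0,0,0],[-0.8,0.15,1,0,0,0]]]'
python3 - <<'E'
from h import *
f=grab_frame("wrist");save(f,"w5.png");print(observe()["clock"],-f["R"].T@f["t"])
for t in("cap_centre",):
  for r in tip_of("wrist",t)[:3]: print(t,round(r["confidence"],2),w(f,r["location"]).round(4),proj(f,w(f,r["location"])))
E
```

```text
clock: 12.62
tool_pos: [0.454, -0.2803, 0.1156]
tool_rot: [3.139, -0.006, -0.211]
contact_force: [5.3, -4.2, 0.4]
width: 0.0135
clock: 13.25
tool_pos: [0.4517, -0.2781, 0.1149]
tool_rot: [-3.142, 0.0, -0.21]
contact_force: [-0.1, -0.3, 0.6]
width: 0.0527
clock: 13.88
tool_pos: [0.3708, -0.2631, 0.2152]
tool_rot: [3.142, 0.0, -0.211]
contact_force: [0.1, -0.1, -0.1]
width: 0.0531
13.925 [ 0.43452317 -0.27472928  0.34159221]
cap_centre 0.98 [ 0.4501 -0.2751  0.0948] [248.  89.]
cap_centre 0.64 [ 0.5045 -0.1305  0.03  ] [84. 68.]
```

View pics/w5.png

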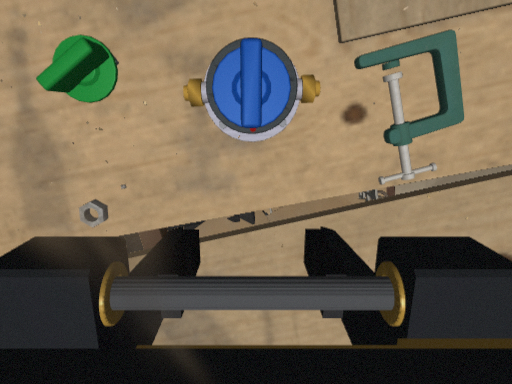

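The cap is seated at (251,88) with its bar over the red dot at (253,130). The cap centre reads z = 0.095 against 0.0955 expected when locked, and the nut and clamp look undisturbed. I'll hand it in.

```bash
python3 -c "
from rig import *
print(finish_job())"
```

```text
the job is handed in; nothing more can be done
None
```

The filter housing is closed: the blue cap is locked in its ring and the gripper has let go. I handed the job in at about 14 s.

I set the lugs into the slots, pushed the cap down about 12.5 mm against the spring and turned it clockwise to the stop. The stop showed as 0.26 Nm at -0.28 rad. I then eased back about 0.07 rad into the notch and let the spring lift the cap.

**Last checks:**
- **Locked:** an upward pull of about 9 N was held. The cap centre read 94.8 mm up, against 95.5 mm expected when locked.
- **Alignment:** in the last wrist picture the bar lines up with the visible red dot. The gripper released at -0.21 rad, against a housing axis of -0.175, so it is within the 0.1 rad play.
- **Bystanders:** the nut and clamp look undisturbed in that picture. The padlock and wood offcut were out of view and I did not check them again, but the arm never went near them.

**Small disagreements:**
- The wrist camera was about 1 mm off sideways, so I corrected the insertion by that much.
- The force while pressed down was 6.5 to 8 N, slightly below the 9 N or so the spring should give.

No check failed.

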